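Close the hold-down of a drilling jig

TASK

Push the drilling jig's wooden hold-down bar round by its yellow edge with a fingertip until it lies square across the pine batten against its stop, then turn the loose wing nut on top of it clockwise (seen from above) by repeated fingertip strokes on the red faces of its wings until it is fully home. Only push: do not grip or pinch the bar or the wing nut, and leave the glue bottle, jar, offcut and screwdriver where they are.

Things in the scene. Friction and masses are not known exactly. Their poses are not given: they have to be found in the camera images.
- jig: Drilling jig fixed to the bench: plywood base x -150 to 150, y -85 to 145 mm, 18 mm thick. Origin on the axis of the upright stud, at bench height. Along x lies a pine batten (y 60 to 100, x -130 to 150 mm, top 40 mm above the bench), a dark fence behind it (y 103 to 121, top 39 mm). The stud (12 mm across, top 95 mm above the bench) carries the hold-down bar and, above it, the wing nut.
- bar (a joint): Angle (rad) of the hold-down bar about the stud: 0 = home along the jig's +y, across the batten, at a rigid stop; negative = swung away counter-clockwise from above, towards the jig's -x. Starts at -1.15 to -0.6. Dark wood, 34 mm wide, underside 42 and top 58 mm above the bench, free end 125 mm from the axis (tail 25 mm behind it). Stays where left; about 1.5 N at 85 mm moves it.
- bar_end (a point): Middle of the free end of the hold-down bar, on its top face, 125 mm from the stud axis and 58 mm above the bench.
- push_edge (a point): On the bar's yellow side (the counter-clockwise side, to be pushed; a 5 mm strip along the whole bar): mid-height of its outer face, 17 mm from the bar's middle line, 85 mm out from the stud axis, 50 mm above the bench. The opposite side is bare steel; fingers pressing yellow and steel sides at once count as pinching.
- wingnut (a joint): Angle (rad) of the wing nut about the stud: 0 = fully home, a hard stop; negative = loose; clockwise from above raises it to 0. Starts at -4.7 to -2.4. At 0 the wings lie along the jig's +x and -x; at value q they are turned by -q counter-clockwise from there. It stands 4 mm higher per turn loosened, stays where left; about 1.5 N at 35 mm from the axis turns it.
- nut_top (a point): Centre of the top of the nut's hub, on the stud axis, 84 mm above the bench when home. Hub 28 mm across (foot flange 34 mm). Two opposite flat upright wings reach 50 mm from the axis, 7 mm thick; when home they stand from 65 to 92 mm above the bench (red half) or to 89 mm (black half).
- red_face_a (a point): On the wing that points along the jig's +x when home: middle of its red driving face (the counter-clockwise side, pushed to turn the nut clockwise), 36 mm from the stud axis, 3.5 mm from the wing's middle plane, 78.5 mm above the bench when home. The wing's other side is black; fingers pressing red and black at once count as pinching.
- red_face_b (a point): The same on the opposite wing, the one that points along the jig's -x when home.
- glue: Yellow glue bottle with a red cap, 48 mm across, 100 mm high, standing on the bench beside the jig; origin at the centre of its underside. Leave alone.
- jar: Glass jar with steel lid, 56 mm across, 60 mm high, standing beside the jig; origin at the centre of its underside. Leave alone.
- offcut: Pine offcut 55 x 45 x 32 mm lying beside the jig; origin at the centre of its underside. Leave alone.
- screwdriver: Screwdriver 200 mm long with a red handle 26 mm thick, lying on the bench beyond the fence side of the jig; origin on the bench where blade meets handle, x towards the tip (100 mm), handle to -x. Leave alone.

How it is judged:
On the way, in this order (a step that is already met when the one before it is completed fails the run):
1. the bar lies across the batten against its stop (within 0.08 rad) (value of joint bar above -0.08 rad), for 0.2 s.
2. the wing nut is fully home (within 0.12 rad) (value of joint wingnut above -0.12 rad), for 0.2 s.
At the end, for the whole second after the job is handed in: The bar is within 0.08 rad of its stop and the wing nut within 0.12 rad of fully home, both at rest, the bystanders not moved by more than 25 mm (value of joint bar above -0.08 rad and value of joint wingnut between -0.12 and 0.1 rad and velocity of joint bar between -0.05 and 0.05 rad/s and velocity of joint wingnut between -0.05 and 0.05 rad/s and distance of each of glue, jar, offcut, screwdriver from where it was at the start of the episode below 0.025 m); the robot touches nothing.
It fails at once if the wing nut is gripped (red and black wing halves pressed at once by more than 3 N each) (contact force between any of wingnut_c0, wingnut_c1 and the fingers above 3 N and contact force between any of wingnut_c2, wingnut_c3 and the fingers above 3 N).
It fails at once if the bar is pinched (both long edges pressed at once by more than 3 N each) (contact force between bar_c0 and the fingers above 3 N and contact force between bar_c1 and the fingers above 3 N).
It fails at once if the glue bottle, jar, offcut or screwdriver is moved by more than 25 mm or lifted (distance of any of glue, jar, offcut, screwdriver from where it was at the start of the episode above 0.025 m).
It also fails if it takes over 72 s, if anything falls off the work surface, if the arm or the gripper's body presses on something with over 40 N, if the wrist force passes 120 N, or if a joint passes its speed limit or range.

ROBOT

A 7-joint arm with a two-finger parallel gripper is mounted at the origin on the work surface. World frame = base frame: x ahead of the robot, y to its left, z up, the work surface at z = 0. Lengths are in m, angles in rad, forces in N, time in s.
With the tool pointing down it reaches from about 0.425 to 0.925 m from the base axis. Payload 6.8 kg.
Tool frame: the origin (TCP) lies on the centre line of the jaws, within the pads' length; the fingertips stand 14 mm ahead of it and the grasp point (between the pads) lies 5 mm behind it (bot.finger_overhang is the distance from the TCP to the fingertips, in m); z points along the fingers, y is the line along which they close (so a half turn about z gives the same grasp; the last joint's range is limited). The gripper opens to 85 mm and grips with 20 to 120 N. Pads are 22 mm wide; open, the fingers measure 114 mm over their backs; the gripper's body (76 mm by 85 mm) begins 54 mm behind the grasp point. The pads swing forward as they close: fully open they stand 13 mm farther back than shut.
Start: joints at [-1.424, 0.477, 0.022, 1.555, -0.011, 1.109, -0.083], TCP at [0.17, 0.653, 0.245] pointing down, gripper open.
Joint ranges: [-2.96, 2.96], [-0.34, 2.1], [-1.41, 1.46], [0.24, 2.44], [-1.37, 4.51], [0.17, 1.92], [-2.96, 2.96]. Speed limits (rad/s): [2.39, 2.39, 3.14, 3.14, 3.14, 3.14, 3.14].

INTERFACE

Orientations are given as a unit quaternion [w, x, y, z].
In Python, from station import bot gives the robot as it stands.
- The arm moves only by the shell command python3 -m inch 'ROWS' [OPENING] [FORCE]. ROWS is JSON, a list of rows, each a list of 4 numbers: the shift along the tool's x, y, z in m, then the turn about the tool's z in degrees. A call has 1 to 12 rows; each row shifts and turns the commanded pose from where the row before left it, along the tool's axes as they then stand; what a row does not reach is not made up. A row lasts 1/10 s, in which the tool goes at most 50 mm and 8.59 degrees, less where a joint would pass 70% of its speed; a pose out of reach is approached as far as the arm can. A call is refused whole if a number of a shift passes 0.05 or a number of a turn 8.59, either way. A call with a gripper value outside its range is refused whole. OPENING is the finger opening in m, from 0 to 0.0854, set as the call begins (- or left out, the last holds). The fingers move at their own pace and stop on an object; FORCE is the grip in N (left out, the last holds). Time passes only in rows, so rows that do not move let the fingers close. It gives the time, the measured TCP pose, the force, the opening and the grip force at its end, in the units of the state.
- bot.get_obs(): the state, without advancing time (a new reading comes with each control period).
- bot.read_camera(name): name is "side" or "top" or "wrist"; returns a dict with "color" (420x560x3 uint8, red, green, blue), "mtx" (3x3 intrinsics, pixels), "world_from_camera" (4x4, takes a point from camera to world coordinates); the wrist camera has in their place "hand_eye" (4x4, takes a point from camera to tool coordinates, whose origin is the TCP and whose axes are the flange's). Camera axes: x right, y up, looking along -z (the intrinsics and any distortion apply to the point x, -y, -z); pixel columns grow to the right and rows downward; lengths in m; the calibration is good to about 2 mm. A picture is of the moment at which its call begins: read the wrist's pose just before it. There is no depth.
- bot.hand_in(): hands the job in; it is judged then, once.
The state is a dict: "t": time; "q": joint angles; "joint_vel": joint speeds; "joint_torque": joint torques, N m; "eef_pos": TCP position; "tool_rot": TCP orientation; "contact_force": force on the tool from outside, world axes, zero at the start; "torque": the same for the moment, N m; "gripper_width": opening from 0.0 (shut) to 1.0 (fully open); "grasp_force": force on a finger pad.
Only numpy, scipy, OpenCV 4.12 (cv2) and the standard library are available. Lean on these libraries where they do the work, as an engineer would, in place of code of your own. Each camera call takes 0.05 s, during which the arm holds its last target. There are 200 camera calls.

## Working session

There is one attempt and no reset: what is moved stays moved. The work goes in short steps, Python scripts to look and compute and a shell command to move; the robot and the scene stay as the last step left them, time stands still between calls to the robot, and variables do not carry over. Pictures are saved under pics/ and viewed, at most 10 in all, crops included, and the job is handed in when it is done.

```bash
mkdir -p pics; ls
python3 - <<'E'
from station import bot
import cv2,numpy as np
o=bot.get_obs();print(o)
for n in("top","side"):
    c=bot.read_camera(n);cv2.imwrite(f"pics/{n}0.png",c["color"][:,:,::-1]);print(n,c["mtx"].tolist(),np.round(c["world_from_camera"],4).tolist(),[k for k in c])
E
```

```text
pics
{'t': 0.0, 'q': array([-1.42410142,  0.47782344,  0.02235172,  1.55645552, -0.01149671,
        1.10930466, -0.08306703]), 'joint_vel': array([ 0.00108889,  0.0010613 ,  0.00120249, -0.00024361,  0.00047745,
        0.00166372,  0.00049186]), 'joint_torque': array([-1.25519447e-03, -5.96443784e+01,  1.60752799e+00, -2.81207067e+01,
        1.24191359e-02,  9.16570629e-03, -2.52268478e-06]), 'eef_pos': array([0.17000877, 0.65264905, 0.24430857]), 'tool_rot': array([-4.46061003e-05,  1.27030578e-01,  9.91898364e-01, -9.30222748e-04]), 'contact_force': array([ 0.00763821, -0.13434642, -0.42684978]), 'torque': array([ 0.01015088,  0.0156865 , -0.01451976]), 'grasp_force': 0.0, 'gripper_width': 1.0012188329842033}
top [[429.6607122650676, 0.0, 279.11858353549553], [0.0, 429.6607122650676, 204.12839019131644], [0.0, 0.0, 1.0]] [[-0.0038, 0.9876, -0.1572, 0.5015], [-1.0, -0.0036, 0.0017, 0.0346], [0.0011, 0.1572, 0.9876, 0.8525], [0.0, 0.0, 0.0, 1.0]] ['color', 'mtx', 'world_from_camera']
side [[421.26041946190367, 0.0, 276.3108775324765], [0.0, 421.26041946190367, 211.23260728330615], [0.0, 0.0, 1.0]] [[-0.9933, 0.0622, -0.0974, 0.5026], [-0.1156, -0.5262, 0.8424, 0.7849], [0.0012, 0.8481, 0.5299, 0.5711], [0.0, 0.0, 0.0, 1.0]] ['color', 'mtx', 'world_from_camera']
```

View pics/top0.png

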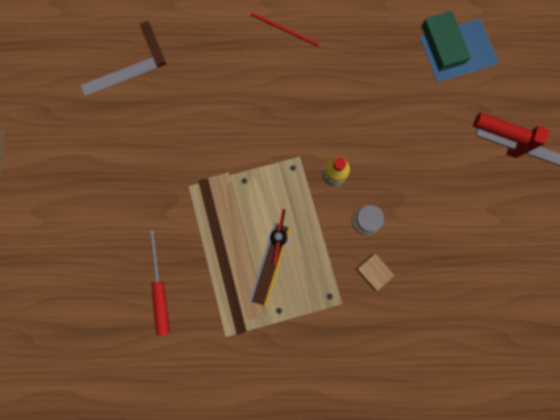

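View pics/side0.png

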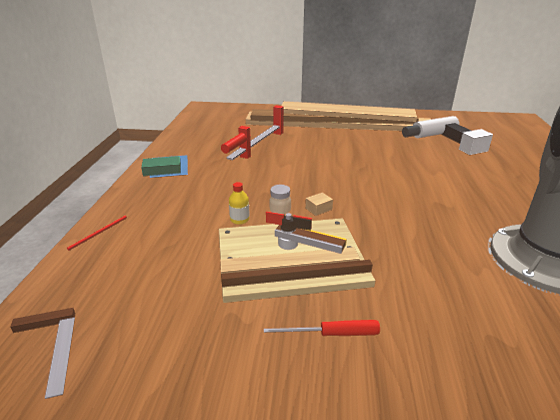

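The top view shows the jig with corners near (190,185), (300,158), (341,303), (227,335) and the fence on the left. The hub is at (279,237), the bar runs to (262,303) with its yellow edge on the right, and the red wing runs from (283,210) to (277,262). The side view agrees.

```bash
cat > h.py <<'E'
import cv2,numpy as np
from station import bot
from scipy.spatial.transform import Rotation as R
def cam(n):
    o=bot.get_obs();c=bot.read_camera(n);img=c["color"]
    if n=="wrist":
        q=o["tool_rot"];T=np.eye(4);T[:3,:3]=R.from_quat([q[1],q[2],q[3],q[0]]).as_matrix();T[:3,3]=o["eef_pos"];T=T@c["hand_eye"]
    else: T=c["world_from_camera"]
    return img,c["mtx"],T
def ray(px,K,T,z):
    px=np.atleast_2d(px).astype(float)
    d=np.c_[(px[:,0]-K[0,2])/K[0,0],-(px[:,1]-K[1,2])/K[1,1],-np.ones(len(px))]@T[:3,:3].T
    return T[:3,3]+d*((z-T[2,3])/d[:,2])[:,None]
def mask(img,lo,hi): return cv2.inRange(cv2.cvtColor(img,cv2.COLOR_RGB2HSV),lo,hi)
def blobs(m,amin=30):
    n,l,s,c=cv2.connectedComponentsWithStats(m);return [(s[i,4],c[i],np.argwhere(l==i)[:,::-1]) for i in range(1,n) if s[i,4]>=amin]
def line(p):
    v=cv2.fitLine(p.astype(np.float32),cv2.DIST_HUBER,0,.01,.01).ravel();return v[2:],v[:2]
def tw(o):
    q=o["tool_rot"];return R.from_quat([q[1],q[2],q[3],q[0]]).as_matrix()
E
python3 - <<'E'
from h import *
img,K,T=cam("top")
x0,y0,x1,y1=180,150,350,345
sub=np.zeros(img.shape[:2],np.uint8);sub[y0:y1,x0:x1]=255
yel=mask(img,(20,180,120),(32,255,255))&sub
red=(mask(img,(0,190,90),(6,255,255))|mask(img,(174,190,90),(180,255,255)))&sub
ply=mask(img,(12,40,110),(30,170,255))&sub
for n,m,z in(("yel",yel,.05),("red",red,.09)):
    for a,c,p in blobs(m,12):
        P=ray(p,K,T,z);c3,v=line(P[:,:2]);s=(P[:,:2]-c3)@v
        print(n,a,c.round(1),"w",c3.round(4),"dir",np.degrees(np.arctan2(v[1],v[0])).round(1),"len",np.ptp(s).round(3),"ends",(c3+v*s.min()).round(3),(c3+v*s.max()).round(3))
b=[p for a,c,p in blobs(ply,300)]
P=ray(np.vstack(b),K,T,.018)[:,:2]
r=cv2.minAreaRect((P*1000).astype(np.float32));print("base",r,cv2.boxPoints(r).round(0).tolist())
print("hub",ray((279,237),K,T,.088),"corners",ray([(190,185),(300,158),(341,303),(227,335)],K,T,.018)[:,:2].round(3).tolist())
cv2.imwrite("pics/top1.png",cv2.resize(img[150:345,180:400],None,fx=3,fy=3,interpolation=cv2.INTER_CUBIC)[:,:,::-1])
E
```

```text
yel 121 [341.6 173.3] w [ 0.6887 -0.0866] dir -51.2 len 0.037 ends [ 0.679 -0.074] [ 0.702 -0.103]
yel 36 [278.6 260.1] w [0.519  0.0363] dir -17.6 len 0.056 ends [0.497 0.043] [0.55  0.026]
yel 19 [270.8 284.9] w [0.4772 0.0496] dir -17.1 len 0.029 ends [0.466 0.053] [0.493 0.045]
red 107 [339.2 163.5] w [ 0.6977 -0.0766] dir -24.5 len 0.023 ends [ 0.687 -0.072] [ 0.708 -0.081]
red 19 [278.7 227.2] w [0.5818 0.0337] dir -18.4 len 0.011 ends [0.576 0.036] [0.587 0.032]
red 63 [276.  253.2] w [0.5353 0.0392] dir -11.0 len 0.039 ends [0.516 0.043] [0.555 0.035]
base ((557.037841796875, 62.71620178222656), (339.132568359375, 374.8717346191406), 89.80040740966797) [[369.0, -106.0], [744.0, -108.0], [745.0, 232.0], [370.0, 233.0]]
hub [[0.56398502 0.03373921 0.088     ]] corners [[0.673, 0.21], [0.728, -0.009], [0.444, -0.084], [0.386, 0.132]]
```

View pics/top1.png

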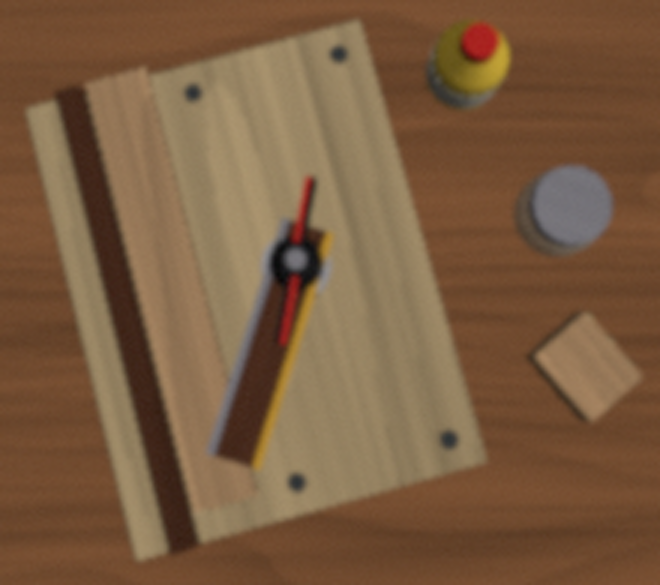

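Stud is at about (0.565, 0.034) and jig yaw is about 15°, and hub and base corners agree. The bar is at about -1.0 rad. The nut is at about -2.7 rad, with wing a pointing at 170°. The tool x axis (165°) is already roughly along the bar, so I approach now.

```bash
python3 -m inch '[[-0.045,0,0,0],[-0.045,0,0,0],[-0.045,0,0,0],[-0.045,0,0,0],[-0.045,0,0,0],[-0.045,0,0,0],[-0.045,0,0,0],[-0.045,0,0,0],[-0.045,0,0,0],[-0.045,0,0,0]]' 0 20; python3 -m inch '[[0,-0.05,0,0],[0,-0.05,0,0],[0,-0.05,0,0],[0,-0.05,0,0],[0,-0.05,0,0],[0,-0.05,0,0],[0,-0.05,0,0],[0,-0.05,0,0],[0,-0.05,0,0],[0,-0.05,0,0],[0,-0.047,0,0],[0,0,0,0]]'
python3 - <<'E'
from h import *
img,K,T=cam("wrist");o=bot.get_obs()
print(K.tolist(),T.round(3).tolist(),bot.finger_overhang,tw(o).round(3).tolist())
cv2.imwrite("pics/w0.png",img[:,:,::-1])
E
```

```text
t: 1.15
eef_pos: [0.6071, 0.539, 0.2449]
tool_rot: [-0.0, 0.127, 0.992, -0.0]
contact_force: [0.3, 0.8, -0.0]
gripper_width: -0.001
grasp_force: 0.0
t: 2.35
eef_pos: [0.4656, 0.0038, 0.2452]
tool_rot: [-0.0, 0.132, 0.991, -0.001]
contact_force: [0.7, 0.9, 0.3]
gripper_width: -0.002
grasp_force: 0.0
[[362.5593119822414, 0.0, 271.6280948962321], [0.0, 362.5593119822414, 212.9024655480538], [0.0, 0.0, 1.0]] [[0.262, -0.929, -0.263, 0.4], [0.965, 0.251, 0.073, 0.021], [-0.002, -0.273, 0.962, 0.374], [0.0, 0.0, 0.0, 1.0]] 0.014 [[-0.966, 0.258, -0.0], [0.258, 0.966, -0.0], [0.0, -0.0, -1.0]]
```

View pics/w0.png

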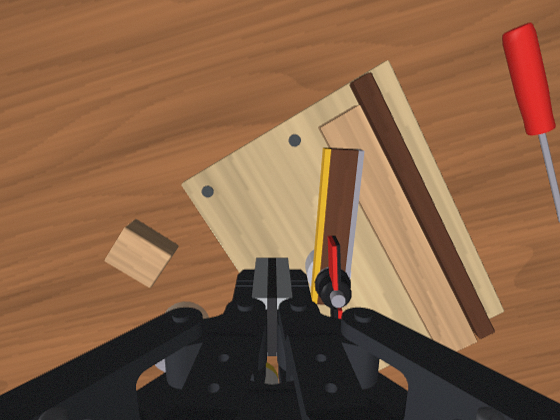

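The wrist view shows the shut fingertips at (272,262), the yellow edge from (327,150) to (316,300), the stud end at (338,300), and wing a from (333,238) to (343,290).

Run:
```python
from h import *
img,K,T=cam("wrist");o=bot.get_obs()
print("stud",ray((338,300),K,T,.095),"bar end corners z58",ray([(331,149),(363,151)],K,T,.058).round(4).tolist())
yel=mask(img,(20,180,120),(32,255,255));yel[:,:300]=0;yel[:,350:]=0
a,c,p=max(blobs(yel),key=lambda b:b[0]);P=ray(p,K,T,.058);c3,v=line(P[:,:2]);s=(P[:,:2]-c3)@v
print("yel",np.degrees(np.arctan2(v[1],v[0])),c3,(c3+v*s.min()),(c3+v*s.max()))
red=mask(img,(0,190,90),(6,255,255))|mask(img,(174,190,90),(180,255,255));red[:,:310]=0;red[:,360:]=0
for a,c,p in blobs(red,15):
    P=ray(p,K,T,.094);c3,v=line(P[:,:2]);s=(P[:,:2]-c3)@v
    print("red",a,c,np.degrees(np.arctan2(v[1],v[0])),(c3+v*s.min()),(c3+v*s.max()))
b=ray([(183,184),(388,62),(503,313)],K,T,.018)[:,:2];print("base",b, [np.degrees(np.arctan2(*(b[j]-b[i])[::-1])) for i,j in((0,1),(1,2))])
# fingertip position check (tip z)
print("tip",ray([(253,262),(290,262)],K,T,o["eef_pos"][2]-.014), o["eef_pos"])
```

```text
stud [[0.56707718 0.03871891 0.095     ]] bar end corners z58 [[0.4452, 0.0653, 0.058], [0.454, 0.0917, 0.058]]
yel -17.858627 [0.49930328 0.03994929] [0.44243357 0.05827237] [0.58171646 0.01339625]
red 358 [327.63128492 262.10335196] -8.402299 [0.50768468 0.04123885] [0.5557052  0.03414583]
red 35 [334.48571429 312.6       ] -5.3022785 [0.57420579 0.03364797] [0.58339688 0.03279497]
base [[ 0.44644945 -0.07971863]
 [ 0.38733766  0.13775898]
 [ 0.67599285  0.21601385]] [np.float64(105.2059927737353), np.float64(15.168385427522647)]
tip [[0.45864701 0.00047402 0.23144114]
 [0.46271696 0.01569673 0.23144114]] [0.4674881  0.00955637 0.24544114]
```

```bash
python3 -m inch '[[0,0,0.04,0],[0,0,0.04,0],[0,0,0.04,0],[0,0,0.035,3],[0,0,0.03,0],[0,0,0,0],[0,0.01,0,0],[0,0.01,0,0],[0,0,0,0]]'; python3 -m inch '[[0.0033,0.0089,0,6],[0.0033,0.0089,0,6],[0.0033,0.0089,0,6],[0.0033,0.0089,0,6],[0.0033,0.0089,0,6],[0.0033,0.0089,0,6],[0.0033,0.0089,0,6],[0.0033,0.0089,0,6],[0,0,0,0]]'
cat > look.py <<'E'
from h import *
o=bot.get_obs();M=tw(o);S=np.array([.566,.036]);d=o["eef_pos"][:2]-S
print(o["t"],o["eef_pos"].round(4),o["contact_force"].round(1),"ex deg",np.degrees(np.arctan2(M[1,0],M[0,0])).round(1),"r,t",(d@M[:2,0]).round(4),(d@M[:2,1]).round(4),"q",o["q"].round(2))
img,K,T=cam("top");sub=np.zeros(img.shape[:2],np.uint8);sub[190:320,200:330]=255
yel=mask(img,(20,180,120),(32,255,255))&sub
red=(mask(img,(0,190,90),(6,255,255))|mask(img,(174,190,90),(180,255,255)))&sub
for n,m,z in(("yel",yel,.058),("red",red,.092)):
    p=cv2.findNonZero(m)
    if p is None or len(p)<10: print(n,"hidden");continue
    P=ray(p[:,0],K,T,z);c,v=line(P[:,:2]);print(n,len(p),c.round(3),np.degrees(np.arctan2(v[1],v[0])).round(1))
import sys
if len(sys.argv)>1: cv2.imwrite(sys.argv[1],cv2.resize(img[150:345,180:400],None,fx=3,fy=3)[:,:,::-1])
E
python3 look.py
```

```text
t: 3.35
eef_pos: [0.4757, 0.0322, 0.0619]
tool_rot: [0.002, 0.151, 0.988, 0.001]
contact_force: [-0.4, -0.4, 0.4]
gripper_width: -0.0
grasp_force: 0.0
t: 4.25
eef_pos: [0.4982, 0.1013, 0.0614]
tool_rot: [0.001, 0.541, 0.841, 0.001]
contact_force: [0.1, -0.1, -0.5]
gripper_width: 0.0
grasp_force: 0.0
4.25 [0.4982 0.1013 0.0614] [ 0.1 -0.1 -0.5] ex deg 114.5 r,t 0.0875 -0.0347 q [-0.66  0.51  0.42  2.12 -0.37  0.59  0.45]
yel 28 [0.549 0.038] -63.7
red 25 [0.55  0.037] -9.8
```

```bash
python3 -m inch '[[0.0027,0.0075,0,5],[0.0023,0.0067,0,4.5],[0,0.004,0,0],[0,0.003,0,0],[0,0,0,0]]';python3 look.py; python3 -m inch '[[0,0.003,0,0],[0,0.003,0,0],[0,0,0,0]]'; python3 look.py
```

```text
t: 4.8
eef_pos: [0.5139, 0.1112, 0.0602]
tool_rot: [-0.001, 0.608, 0.794, -0.001]
contact_force: [-3.4, 0.0, 1.9]
gripper_width: 0.001
grasp_force: 1.7
4.8 [0.5139 0.1112 0.0602] [-3.4  0.   1.9] ex deg 105.0 r,t 0.0861 -0.0308 q [-0.7   0.54  0.47  2.07 -0.41  0.62  0.32]
yel 42 [0.548 0.048] -74.5
red 24 [0.572 0.034] -10.0
t: 5.15
eef_pos: [0.5145, 0.1112, 0.0592]
tool_rot: [-0.005, 0.609, 0.793, -0.004]
contact_force: [-17.8, -2.4, 12.4]
gripper_width: -0.007
grasp_force: 8.9
5.15 [0.5145 0.1112 0.0592] [-17.8  -2.4  12.4] ex deg 104.9 r,t 0.086 -0.0304 q [-0.69  0.55  0.47  2.07 -0.41  0.63  0.32]
yel 42 [0.548 0.047] -74.5
red 26 [0.57  0.034] -9.9
```

```bash
python3 -m inch '[[0,-0.02,0,0],[0,-0.016,0,0],[0,0,-0.045,0],[0,0,-0.045,0],[-0.05,0.007,0,0],[-0.05,0.007,0,0],[0,0,0,-8],[0,0,0,-8],[0,0,0,-8],[0,0,0,-8],[0,0,0,-8],[0,0,0,-8]]'; python3 -m inch '[[0,0,0,-8],[0,0,0,-8.5],[0,0,0,0],[0,0,0,0]]'; python3 look.py
python3 - <<'E'
from h import *
img,K,T=cam("wrist");cv2.imwrite("pics/w1.png",img[:,:,::-1])
E
```

```text
t: 6.4
eef_pos: [0.5255, 0.0108, 0.1506]
tool_rot: [0.001, 0.231, 0.973, 0.0]
contact_force: [0.4, 0.2, -0.5]
gripper_width: 0.001
grasp_force: 0.0
t: 6.8
eef_pos: [0.5252, 0.011, 0.1505]
tool_rot: [0.001, 0.094, 0.996, 0.0]
contact_force: [0.2, -0.6, -0.2]
gripper_width: 0.004
grasp_force: 0.0
6.8 [0.5252 0.011  0.1505] [ 0.2 -0.6 -0.2] ex deg 169.2 r,t 0.0354 -0.0322 q [-0.4   0.36  0.32  2.02 -0.16  0.78  1.39]
yel 64 [0.527 0.123] -73.7
red hidden
```

View pics/w1.png

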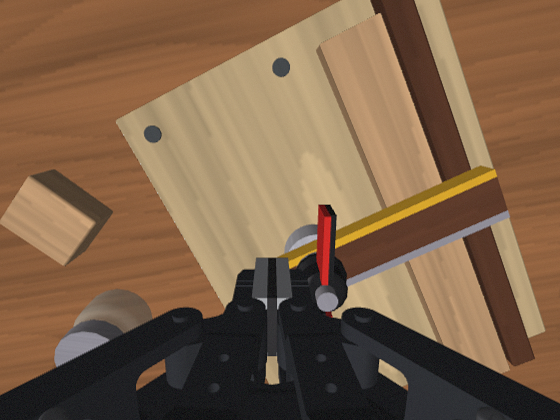

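The bar now lies across the batten. Wing a (tip (325,205), stud (326,297)) shows its red face toward the finger at (272,262) with a clear gap. I lower the finger and start the stroke.

```bash
python3 -m inch '[[0,0,0.03,0],[0,0,0.0345,0],[0,0,0,0],[0,0.006,0,0],[0,0.007,0,0],[0,0,0,0]]'; python3 -m inch '[[0.0025,0.005,0,8],[0.0025,0.005,0,8],[0.0025,0.005,0,8],[0.0025,0.005,0,8],[0.0025,0.005,0,8],[0.0025,0.005,0,8],[0.0025,0.005,0,8],[0.0025,0.005,0,8],[0,0,0,0]]'; python3 look.py pics/t2.png
```

```text
t: 7.5
eef_pos: [0.5285, 0.0258, 0.0872]
tool_rot: [0.001, 0.092, 0.996, 0.001]
contact_force: [-0.3, -0.5, -0.0]
gripper_width: 0.001
grasp_force: 0.0
t: 8.4
eef_pos: [0.5369, 0.067, 0.0866]
tool_rot: [0.001, 0.606, 0.796, 0.001]
contact_force: [1.3, 0.4, 0.3]
gripper_width: 0.0
grasp_force: 0.0
8.4 [0.5369 0.067  0.0866] [1.3 0.4 0.3] ex deg 105.4 r,t 0.0376 -0.0198 q [-0.69  0.53  0.58  2.04 -0.45  0.7   0.45]
yel hidden
red hidden
```

View pics/t2.png

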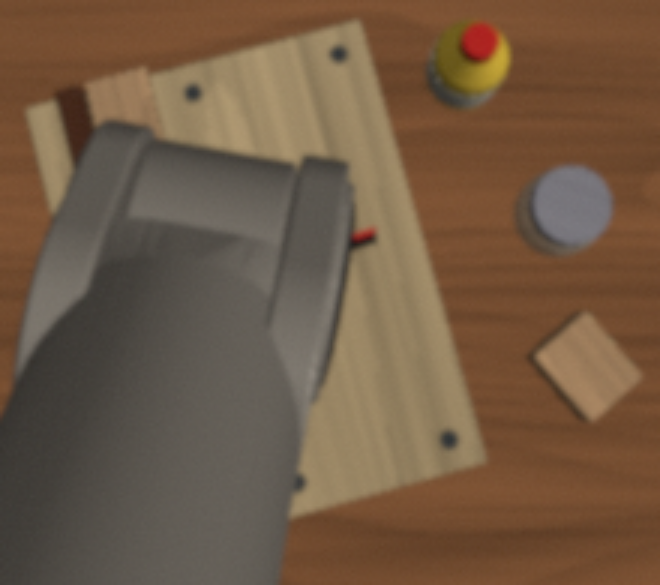

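The wing b tip at crop (372,235) shows the nut following: wing a is now near 105°. I continue the stroke.

```bash
python3 -m inch '[[0.0022,0.005,0,8],[0.0025,0.005,0,8],[0.0025,0.005,0,8],[0.0025,0.005,0,8],[0.0025,0.005,0,8],[0.0025,0.005,0,8],[0.0025,0.005,0,8],[0.0025,0.005,0,8],[0,0,0,0]]'; python3 look.py
```

```text
t: 9.35
eef_pos: [0.5777, 0.076, 0.0859]
tool_rot: [-0.0, 0.935, 0.355, 0.0]
contact_force: [-1.2, -0.2, -0.3]
gripper_width: -0.003
grasp_force: 0.2
9.35 [0.5777 0.076  0.0859] [-1.2 -0.2 -0.3] ex deg 41.5 r,t 0.0353 -0.0222 q [-0.85  0.7   0.86  1.95 -0.72  0.83 -0.44]
yel 12 [0.549 0.044] -76.3
red 25 [0.552 0.018] 44.5
```

```bash
python3 -m inch '[[0.002,0.005,0,7],[0.002,0.005,0,7],[0.002,0.005,0,7],[0.001,0.004,0,5],[0,0.002,0,0],[0,0,0,0]]'; python3 look.py; python3 -m inch '[[0,0.002,0,0],[0,0.002,0,0],[0,0,0,0]]'; python3 look.py
```

```text
t: 10.0
eef_pos: [0.5935, 0.0612, 0.086]
tool_rot: [-0.0, 0.991, 0.136, 0.0]
contact_force: [0.2, 0.5, -0.4]
gripper_width: -0.0
grasp_force: 0.1
10.0 [0.5935 0.0612 0.086 ] [ 0.2  0.5 -0.4] ex deg 15.7 r,t 0.0333 -0.0169 q [-0.87  0.78  0.96  1.92 -0.82  0.9  -0.78]
yel 21 [0.552 0.034] -74.7
red 19 [0.542 0.028] 13.2
t: 10.35
eef_pos: [0.5938, 0.0602, 0.0858]
tool_rot: [-0.002, 0.991, 0.136, -0.001]
contact_force: [-3.7, 7.5, 4.5]
gripper_width: 0.001
grasp_force: 4.1
10.35 [0.5938 0.0602 0.0858] [-3.7  7.5  4.5] ex deg 15.6 r,t 0.0333 -0.0159 q [-0.86  0.78  0.96  1.91 -0.82  0.91 -0.78]
yel 19 [0.552 0.032] -75.3
red 15 [0.549 0.03 ] 11.2
```

Force is rising at the stop. I press a little more, then retreat and check.

```bash
python3 -m inch '[[0,0.002,0,0],[0,0,0,0],[0,0,0,0],[0,-0.012,0,0],[0,-0.015,0,0],[0,0,-0.045,0],[0,0,-0.045,0],[0,-0.05,0,0],[0,-0.05,0,0],[0,-0.05,-0.03,0],[0,-0.03,-0.03,0],[0,0,0,0]]'; python3 -m inch '[[0,0,0,0],[0,0,0,0],[0,0,0,0]]'; python3 look.py pics/t3.png
```

```text
t: 11.6
eef_pos: [0.5422, 0.2549, 0.2341]
tool_rot: [-0.001, 0.99, 0.139, 0.002]
contact_force: [0.7, 0.7, 0.0]
gripper_width: 0.001
grasp_force: 0.0
t: 11.9
eef_pos: [0.5418, 0.2467, 0.2308]
tool_rot: [0.0, 0.991, 0.133, -0.001]
contact_force: [0.3, -0.6, 0.0]
gripper_width: -0.002
grasp_force: 0.0
11.9 [0.5418 0.2467 0.2308] [ 0.3 -0.6  0. ] ex deg 15.3 r,t 0.0321 -0.2096 q [-1.33  0.65  1.19  1.82 -0.66  1.15 -1.22]
yel 117 [0.535 0.093] -74.4
red 29 [0.564 0.035] 16.0
```

View pics/t3.png

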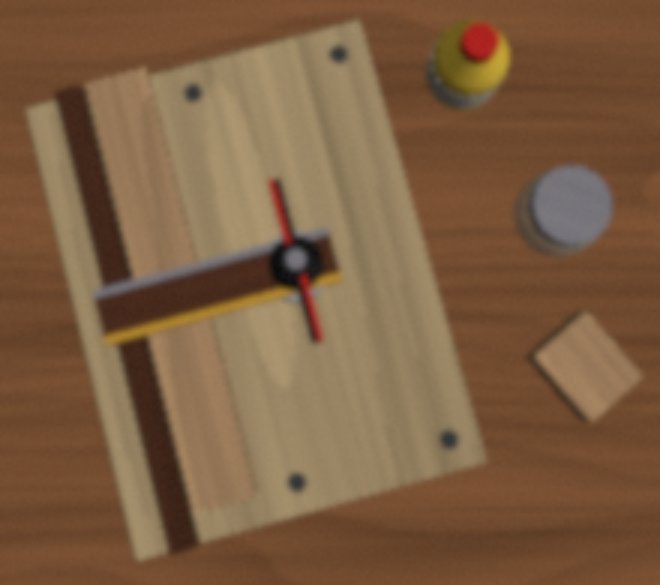

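The bar is square across the batten (105.6° against 105.2°), the wings lie along the jig's x axis (16° against 15.2°), the bystanders are undisturbed, and the arm is clear.

```bash
python3 -c "
from station import bot
print(bot.hand_in())"
```

```text
the job is handed in; nothing more can be done
None
```

I handed the job in at about 12 s: the bar is against its stop and the wing nut fully home (both within about 1° by camera), pushing only, no bystander touched; the judge returned no verdict.

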